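# Make up two touch-up kits at the refinishing bench

### The job

Make up two touch-up kits: the turquoise paint pot and the purple sanding block go in the black tray, the yellow paint pot and the orange-handled filling knife in the white tray. In each tray stand the pot upright wholly on the round mark, and lay the tool flat and straight along the middle of the rectangular mark, lengthwise and wholly inside its outline. Never tip a pot over, leave the red pot, the tape roll and the steel tin where they are, and let go of everything.

Things in the scene. Friction and masses are not known exactly. Their poses are not given: they have to be found in the camera images.
- turq_pot_mid (a point): small closed paint pot, white with a turquoise lid and turquoise band, 50 mm diameter (lid, top 14 mm; the body below is 48 mm), 50 mm high, about 110 g, standing on the bench. The point is its centre, 25 mm above its underside; z up along its axis.
- yellow_pot_mid (a point): small closed paint pot, white with a yellow lid and yellow band, 50 mm diameter (lid, top 14 mm; the body below is 48 mm), 50 mm high, about 110 g, standing on the bench. The point is its centre, 25 mm above its underside; z up along its axis.
- red_pot_mid (a point): small closed paint pot, white with a red lid and red band, 50 mm diameter (lid, top 14 mm; the body below is 48 mm), 50 mm high, about 110 g, standing on the bench. The point is its centre, 25 mm above its underside; z up along its axis. Not part of either kit: stays where it is.
- sand_block_mid (a point): hand sanding block, cork with a purple abrasive underside and a purple band round its middle, 75 mm long (its x), 42 mm wide (its y), 32 mm high, about 60 g, lying flat on the bench. The point is its centre, 16 mm above its underside.
- knife_mid (a point): short filling knife lying flat, 100 mm long (along its x), 60 g: orange handle 65 long, 24 wide (y), 22 thick towards -x; thin steel blade up to 45 mm wide towards +x, 10 mm clear of the bench. The point is the middle of its length, 11 mm above its underside, on the handle 15 mm from its blade end: grip here or a little further back, across the 24 mm.
- black_tray: black tray, 216 (its x) by 155 mm (y), fixed, walls 4 mm thick and 22 high; floor 4 thick. Origin: centre of underside. +x points away from the robot within 15 deg. Rib between wells: top at 12 mm. Pot well (+x side) 90 (x) by 147 mm, round grey mark 80 mm wide centred at x +59, y 0. Tool well (-x side) 115 (x) by 147 mm, grey rectangular mark 75 (x) by 136 mm (y) centred at x -46.5, y 0.
- white_tray: white tray, 216 (its x) by 155 mm (y), fixed, walls 4 mm thick and 22 high; floor 4 thick. Origin: centre of underside. +x points away from the robot within 15 deg. Rib between wells: top at 12 mm. Pot well (+x side) 90 (x) by 147 mm, round grey mark 80 mm wide centred at x +59, y 0. Tool well (-x side) 115 (x) by 147 mm, grey rectangular mark 75 (x) by 136 mm (y) centred at x -46.5, y 0.
- tape_mid (a point): bystander: roll of cream masking tape lying flat, 52 mm diameter, 20 mm high, loose. The point is its centre. Stays where it is.
- wax_tin_mid (a point): bystander: flat round steel tin, 44 mm diameter, 20 mm high, loose. The point is its centre. Stays where it is.
Not all that is in view belongs to the job. Of the things that look like the part that bears yellow_pot_mid, the larger one is meant.

How it is judged:
By the outcome, as a careful person would: the job done as asked, in the order asked, and still so for the second after the job is handed in, with the robot touching nothing.
It also fails if it takes over 96 s, if anything falls off the work surface, if the arm or the gripper's body presses on something with over 40 N, if the wrist force passes 120 N, or if a joint passes its speed limit or range.

### The arm

A 7-joint arm with a two-finger parallel gripper is mounted at the origin on the work surface. World frame = base frame: x ahead of the robot, y to its left, z up, the work surface at z = 0. Lengths are in m, angles in rad, forces in N, time in s.
With the tool pointing down it reaches from about 0.35 to 0.9 m from the base axis. Payload 7.2 kg.
Tool frame: the origin (TCP) lies between the finger pads; the fingertips stand 8 mm ahead of it and the grasp point (between the pads) lies 11 mm behind it (r.tip_extent is the z of the fingertips in the tool frame, in m); z points along the fingers, x is the direction in which the jaws open and shut, and the axes are right-handed (so a half turn about z gives the same grasp; the last joint's range is limited). The gripper opens to 85 mm and grips with 20 to 120 N. Pads are 22 mm wide; open, the fingers measure 114 mm over their backs; the gripper's body (76 mm by 85 mm) begins 54 mm behind the grasp point. The pads swing forward as they close: fully open they stand 13 mm farther back than shut.
Start: joints at [1.244, 0.411, -0.013, 1.596, 0.006, 1.134, -0.082], TCP at [0.16, -0.604, 0.239] pointing down, gripper open.
Joint ranges: [-2.95, 2.95], [-0.29, 1.99], [-1.47, 1.44], [0.14, 2.54], [-1.03, 4.17], [0.13, 1.85], [-2.86, 2.86]. Speed limits (rad/s): [2.39, 2.39, 3.01, 3.01, 3.14, 3.14, 3.14].

### API

Orientations are given as a unit quaternion [w, x, y, z].
In Python, from rig import r gives the robot as it stands.
- The arm moves only by the tool step_arm, never from a script. Its argument "increments" is a list of rows, each a list of 3 entries, a list of its own where there are three numbers: the shift along the tool's x, y, z in mm, then the turn about the tool's z in degrees, then the finger opening in mm, from 0 to 85.4. A call has 1 to 12 rows; each row is the pose to reach, as a shift and turn from the pose commanded when the call began, along the tool's axes at that moment; what a row does not reach only later rows make up. A row lasts 1/8 s, in which the tool goes at most 62.5 mm and 10.7 degrees, less where a joint would pass 70% of its speed; a pose out of reach is approached as far as the arm can. A call with a gripper value outside its range is refused whole. The fingers move at their own pace and stop on an object; the grip force is fixed at half the most. Time passes only in rows, so rows that repeat a pose let the fingers close. It gives the time, the measured TCP pose, the force and the opening at its end, in the units of the state.
- r.get_obs(): the state, without advancing time (a new reading comes with each control period).
- r.camera(name): name is "scene" or "top"; returns a dict with "img" (420x560x3 uint8, red, green, blue), "z_map" (420x560 float32, m along the optical axis (not along the pixel's ray), 0 where there is no reading), "intrinsics" (3x3 intrinsics, pixels), "rvec" (rotation vector, rad) and "tvec" (3), from world to camera coordinates, as OpenCV has them. Camera axes: x right, y down, z forward; pixel columns grow to the right and rows downward; lengths in m; the calibration is good to about 2 mm. A picture is of the moment at which its call begins.
- r.finish_job(): hands the job in, once; it reports no verdict.
The state is a dict: "clock": time; "q": joint angles; "joint_velocities": joint speeds; "tau": joint torques, N m; "tcp_pos": TCP position; "tool_rot": TCP orientation; "force": force on the tool from outside, world axes, zero at the start; "torque": the same for the moment, N m; "grip_width": opening from 0.0 (shut) to 1.0 (fully open).
Only numpy, scipy, OpenCV 4.12 (cv2) and the standard library are available. Lean on these libraries where they do the work, as an engineer would, in place of code of your own. Each camera call takes 0.05 s, during which the arm holds its last target.

## Working session

There is one attempt and no reset: what is moved stays moved. The work goes in short steps, Python scripts to look and compute and a tool call to move; the robot and the scene stay as the last step left them, time stands still between calls to the robot, and variables do not carry over. Pictures are saved under pics/ and viewed, and the job is handed in when it is done.

Besides the shell and the picture viewer there is one more tool, called after ">>>" as name(argument=value, ...), one argument or row to a line, values as JSON. step_arm: Moves the arm, as the interface text tells. Its arguments: {"type":"object","properties":{"increments":{"type":"array"}},"required":["increments"]}

```bash
mkdir -p pics; ls; python3 - <<'E'
from rig import r
import cv2,numpy as np
o=r.get_obs(); print(o['clock'],o['tcp_pos'],o['tool_rot'],o['grip_width'],r.tip_extent)
for n in ['scene','top']:
    c=r.camera(n); cv2.imwrite(f'pics/{n}0.png',c['img'][:,:,::-1]); print(n,c['intrinsics'],c['rvec'],c['tvec'])
    np.savez(f'{n}0.npz',**c)
E
```

```text
pics
0.0 [ 0.15980955 -0.60372311  0.23844468] [-4.68908732e-04  7.92453091e-01 -6.09932305e-01 -6.79901362e-04] 0.9987724928349047 0.008
scene [[442.95814855   0.         276.90412005]
 [  0.         442.95814855 211.21080386]
 [  0.           0.           1.        ]] [ 1.64424684  1.85547401 -0.82769003] [ 0.06969065 -0.33024896  1.46421934]
top [[483.55022227   0.         274.8196008 ]
 [  0.         483.55022227 217.94179356]
 [  0.           0.           1.        ]] [ 2.18945654 -2.13016418  0.14985462] [-0.01831077  0.53533705  0.99074067]
```

View pics/top0.png

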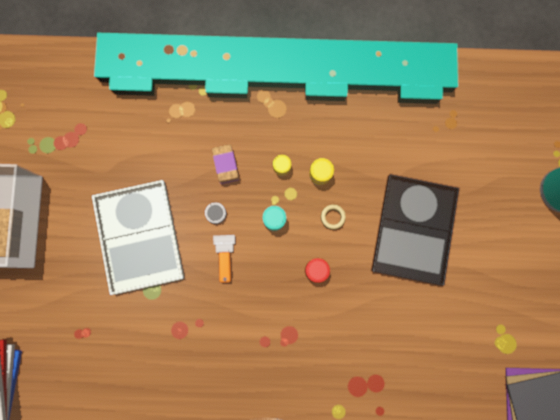

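View pics/scene0.png

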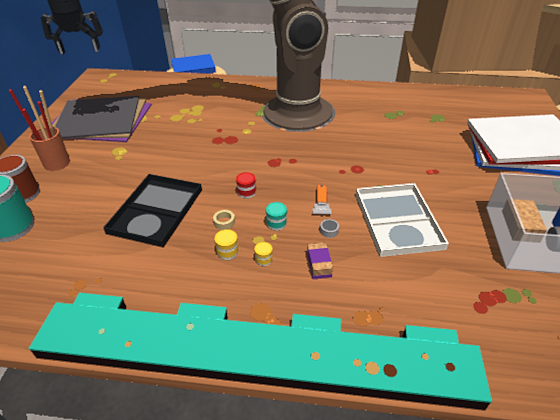

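In the top view there are two yellow-lidded pots, at (282,163) and (322,170). The one at (322,170) looks wider, so it fits "the larger one". I'll check it in a crop and measure everything.

```bash
cat > h.py <<'E'
import cv2,numpy as np
def load(n):
    return dict(np.load(n))
def ray(c,uv,z):
    R,_=cv2.Rodrigues(c['rvec']); K=c['intrinsics']; C=-R.T@c['tvec']
    uv=np.atleast_2d(uv).astype(float)
    d=np.c_[uv,np.ones(len(uv))]@np.linalg.inv(K).T@R
    s=(z-C[2])/d[:,2]
    return C+s[:,None]*d
def pts(c,m):
    v,u=np.nonzero(m); z=c['z_map'][v,u]; k=z>0; u,v,z=u[k],v[k],z[k]
    R,_=cv2.Rodrigues(c['rvec']); p=(np.c_[u,v,np.ones(len(u))]@np.linalg.inv(c['intrinsics']).T)*z[:,None]
    return (p-c['tvec'])@R
HS={'turq':((80,100,60),(95,255,255)),'yellow':((26,150,120),(34,255,255)),'red':((0,170,110),(6,255,255)),'orange':((9,200,200),(18,255,255)),'purple':((130,80,60),(160,255,255))}
def mask(c,k):
    h=cv2.cvtColor(c['img'],cv2.COLOR_RGB2HSV); return cv2.inRange(h,*HS[k])
def blobs(m,amin=40):
    n,l,s,ce=cv2.connectedComponentsWithStats(m,connectivity=8)
    return [(s[i],ce[i],l==i) for i in range(1,n) if s[i][4]>=amin]
E
python3 - <<'E'
from h import *
c=load('top0.npz')
for k in HS:
    for s,ce,m in blobs(mask(c,k)):
        p=pts(c,m); print(k,s,ce.round(1),'mean',p.mean(0).round(4),'zmed',np.median(p[:,2]).round(4),'ext',np.ptp(p,0).round(3)) 
im=c['img'][130:300,80:480,::-1]
a=cv2.resize(c['img'][140:200,250:350,::-1],None,fx=6,fy=6,interpolation=cv2.INTER_CUBIC)
cv2.imwrite('pics/crop1.png',a)
cv2.imwrite('pics/crop2.png',cv2.resize(im,None,fx=2,fy=2,interpolation=cv2.INTER_CUBIC))
E
```

```text
turq [   95    32   363    68 17986] [277.3  63.4] mean [ 8.813e-01 -5.000e-04  3.300e-02] zmed 0.0352 ext [0.552 1.422 0.804]
turq [543 169  17  41 511] [552.6 188.5] mean [ 0.6141 -0.5932  0.0448] zmed 0.0438 ext [0.082 0.037 0.069]
turq [263 206  23  24 418] [274.  217.8] mean [ 0.5341 -0.0018  0.0493] zmed 0.0502 ext [0.047 0.048 0.058]
yellow [273 155  18  18 114] [281.6 163.8] mean [ 0.6524 -0.0149  0.039 ] zmed 0.0393 ext [0.038 0.037 0.01 ]
yellow [311 159  22  22 359] [321.8 169.5] mean [ 0.6397 -0.1001  0.0504] zmed 0.0504 ext [0.046 0.045 0.011]
red [305 258  25  25 186] [317.5 271.4] mean [ 0.4252 -0.0952  0.0422] zmed 0.0493 ext [0.049 0.056 0.059]
red [  0 340   4  30 101] [  1.7 352.8] mean [0.2447 0.5406 0.0409] zmed 0.0409 ext [0.057 0.012 0.011]
red [349 375  35  21 457] [365.2 384.9] mean [ 0.1916 -0.2032  0.0007] zmed 0.0007 ext [0.042 0.073 0.01 ]
purple [215 153  22  19 311] [225.2 162.1] mean [0.6543 0.1066 0.0315] zmed 0.0326 ext [0.049 0.044 0.042]
purple [506 368  54   8 242] [526.  370.7] mean [ 0.2299 -0.5417  0.0062] zmed 0.0063 ext [0.016 0.115 0.012]
purple [507 393   5  27  80] [508.5 408. ] mean [ 0.1536 -0.5017  0.0061] zmed 0.0059 ext [0.053 0.008 0.01 ]
```

View pics/crop1.png

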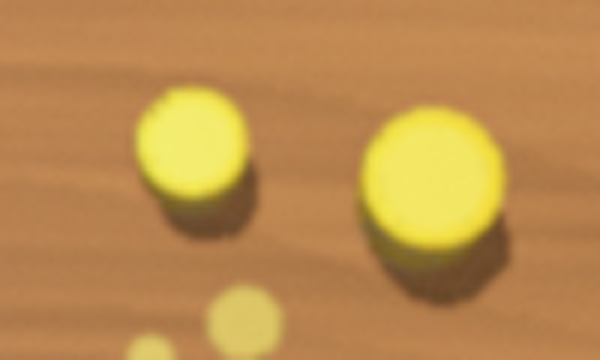

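View pics/crop2.png

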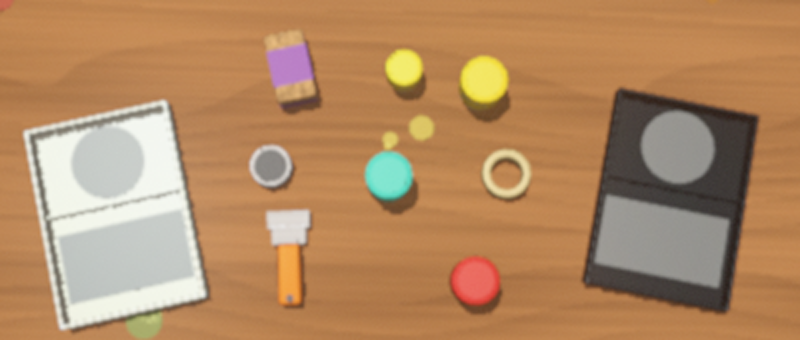

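The larger yellow pot is the one at (322,170): it is about 50 mm high against 39 mm for the other, and its lid is wider in the crop. Crop 2 shows the marks, the knife (blade away from the robot) and the block clearly. Next I'll get precise positions.

```bash
python3 - <<'E'
from h import *
HS['orange']=((8,190,150),(17,255,255))
HS['yellow']=((24,120,60),(34,255,255))
for n in ['top','scene']:
    c=load(n+'0.npz'); h=cv2.cvtColor(c['img'],cv2.COLOR_RGB2HSV)
    R,_=cv2.Rodrigues(c['rvec'])
    # height map
    P=pts(c,np.ones(c['z_map'].shape,bool)); zz=np.zeros(c['z_map'].shape); v,u=np.nonzero(c['z_map']>0); zz[v,u]=P[:,2]; XY=np.zeros(zz.shape+(2,)); XY[v,u]=P[:,:2]
    inb=(XY[...,0]>.3)&(XY[...,0]<.75)&(abs(XY[...,1])<.45)
    for k in ['turq','yellow','red']:
        m=mask(c,k)*((zz>.03)&inb).astype(np.uint8)
        for s,ce,mm in blobs(m,60):
            top=np.median(pts(c,mm)[:,2])
            t=(mm&(zz>zz[mm].max()-.008)).astype(np.uint8)
            cnt=max(cv2.findContours(t,0,2)[0],key=cv2.contourArea)
            w=ray(c,cnt[:,0],0.05 if top>.043 else .04)[:,:2]
            (x,y),rad=cv2.minEnclosingCircle((w*1000).astype(np.float32))
            print(n,k,ce.round(0),'ctr mm',round(x,1),round(y,1),'r',round(rad,1),'top',top.round(4))
    # other objects by height
    m=((zz>.006)&inb).astype(np.uint8)
    for s,ce,mm in blobs(m,60):
        w=(XY[mm]*1000).astype(np.float32)
        print(n,'obj',ce.round(0),s[:4],'mAR',[np.round(a,1) for a in cv2.minAreaRect(w)],'zmax',np.percentile(zz[mm],97).round(4))
    for k,z in [('purple',.032),('orange',.022)]:
        m=mask(c,k)*(inb&(zz>.006)).astype(np.uint8)
        for s,ce,mm in blobs(m,40):
            cnt=max(cv2.findContours(mm.astype(np.uint8),0,2)[0],key=cv2.contourArea)
            print(n,k,ce.round(0),[np.round(a,1) for a in cv2.minAreaRect((ray(c,cnt[:,0],z)[:,:2]*1000).astype(np.float32))])
    # grey marks
    m=((h[...,1]<30)&(h[...,2]>70)&(h[...,2]<215)).astype(np.uint8)*(inb&(zz<.009)).astype(np.uint8)
    m=cv2.morphologyEx(m,cv2.MORPH_OPEN,np.ones((3,3),np.uint8))
    for s,ce,mm in blobs(m,300):
        cnt=max(cv2.findContours(mm.astype(np.uint8),0,2)[0],key=cv2.contourArea)
        w=(ray(c,cnt[:,0],.004)[:,:2]*1000).astype(np.float32)
        print(n,'mark',ce.round(0),s[4],[np.round(a,1) for a in cv2.minAreaRect(w)],[np.round(a,1) for a in cv2.minEnclosingCircle(w)])
E
```

```text
top turq [274. 217.] ctr mm 535.0 -1.5 r 23.8 top 0.0502
top yellow [281. 163.] ctr mm 653.6 -14.8 r 19.5 top 0.0395
top yellow [321. 170.] ctr mm 640.7 -99.6 r 24.6 top 0.0503
top red [317. 270.] ctr mm 429.1 -93.3 r 24.8 top 0.0498
top obj [225. 163.] [212 144  27  39] mAR [array([654.2, 108.5]), array([75.9, 42.2]), np.float64(14.8)] zmax 0.036
top obj [281. 164.] [273 155  18  20] mAR [array([653.1, -14.8]), array([38.1, 36.5]), np.float64(1.5)] zmax 0.0425
top obj [321. 171.] [309 158  25  27] mAR [array([640.9, -99.2]), array([48.4, 48.7]), np.float64(40.7)] zmax 0.0535
top obj [418. 227.] [371 173  89 112] mAR [array([ 524.5, -307.7]), array([157.2, 217.4]), np.float64(79.9)] zmax 0.025
top obj [135. 233.] [ 92 180  92 114] mAR [array([490.4, 293.2]), array([216.9, 162. ]), np.float64(14.5)] zmax 0.0248
top obj [215. 212.] [205 202  21  21] mAR [array([546.6, 126. ]), array([43., 41.]), np.float64(46.8)] zmax 0.0245
top obj [274. 217.] [262 205  24  26] mAR [array([536.7,  -0.7]), array([49. , 48.2]), np.float64(1.0)] zmax 0.054
top obj [333. 216.] [321 204  24  25] mAR [array
[... 2599 characters left out ...]
 20.6]), np.float64(3.4)]
scene mark [163. 198.] 979 [array([ 476. , -306.2]), array([131.3,  77.9]), np.float64(80.2)] [array([ 477.1, -306.5]), np.float64(74.1)]
scene mark [392. 207.] 971 [array([445.3, 276.3]), array([ 73.2, 132.2]), np.float64(14.9)] [array([447.3, 278. ]), np.float64(70.2)]
scene mark [144. 225.] 582 [array([ 576.5, -320.1]), array([81. , 72.8]), np.float64(79.9)] [array([ 580.4, -320.9]), np.float64(40.7)]
scene mark [405. 236.] 543 [array([544.7, 301.4]), array([64.9, 74.8]), np.float64(15.2)] [array([548.1, 301.1]), np.float64(39.8)]
scene mark [238. 407.] 4599 [array([989.6,  24. ]), array([ 53.4, 389.5]), np.float64(1.1)] [array([986.1,  24. ]), np.float64(195.2)]
```

```bash
cat > go.py <<'E'
import sys,numpy as np
from rig import r
from scipy.spatial.transform import Rotation as Ro
o=r.get_obs(); q=o['tool_rot']; M=Ro.from_quat([q[1],q[2],q[3],q[0]]).as_matrix(); p=o['tcp_pos']*1000
th=np.degrees(np.arctan2(M[1,0],M[0,0]))
print('t',round(o['clock'],2),'p',p.round(1),'th',th.round(1),'tilt',(M[:2,2]*57).round(2),'grip',round(o['grip_width']*85.4,1),'F',np.round(o['force'],1),'q7',o['q'][6].round(2))
for a in sys.argv[1:]:
    x,y,z,t=map(float,a.split(','))
    d=M.T@(np.array([x,y,z])-p); print(a,'shift',d.round(1),'turn',round(-((t-th+180)%360-180),1), 'alt',round(-((t-th+360)%360-180),1))
E
python3 go.py 537,-2.7,110,-100 537,-2.7,16,-100
```

```text
t 0.1 p [ 159.8 -603.8  238.5] th -75.2 tilt [-0.03  0.08] grip 85.3 F [ 0.2 -0.   0.5] q7 -0.08
537,-2.7,110,-100 shift [-484.3 -518.5  129.2] turn 24.8 alt -155.2
537,-2.7,16,-100 shift [-484.2 -518.5  223.2] turn 24.8 alt -155.2
```

>>> step_arm(
  increments=[
    [[-484, -518.5, 120], 25, 85],
    [[-484, -518.5, 120], 25, 85],
    [[-484, -518.5, 120], 25, 85],
    [[-484, -518.5, 120], 25, 85],
    [[-484, -518.5, 120], 25, 85],
    [[-484, -518.5, 120], 25, 85],
    [[-484, -518.5, 120], 25, 85],
    [[-484, -518.5, 120], 25, 85],
    [[-484, -518.5, 120], 25, 85],
    [[-484, -518.5, 120], 25, 85],
    [[-484, -518.5, 120], 25, 85],
    [[-484, -518.5, 120], 25, 85],
  ],
)

```text
clock: 1.6
tcp_pos: [0.5382, 0.0001, 0.1185]
tool_rot: [0.0, -0.643, 0.766, 0.001]
force: [-0.4, -1.0, 1.0]
grip_width: 0.992
```

```bash
python3 go.py 537,-2.7,110,-100 537,-2.7,16,-100
```

```text
t 1.6 p [5.382e+02 1.000e-01 1.185e+02] th -100.0 tilt [-0.03  0.07] grip 84.7 F [-0.4 -1.   1. ] q7 -1.97
537,-2.7,110,-100 shift [3.  0.7 8.5] turn 0.0 alt -180.0
537,-2.7,16,-100 shift [  3.1   0.6 102.5] turn 0.0 alt -180.0
```

>>> step_arm(
  increments=[
    [[0, 0, 50], 0, 85],
    [[0, 0, 80], 0, 85],
    [[0, 0, 95], 0, 85],
    [[0, 0, 102], 0, 85],
    [[0, 0, 102], 0, 85],
  ],
)

```text
clock: 2.22
tcp_pos: [0.5376, -0.0037, 0.0177]
tool_rot: [0.0, -0.642, 0.767, -0.0]
force: [0.3, -0.6, 0.2]
grip_width: 0.995
```

```bash
python3 go.py 537,-2.7,16,-100; python3 - <<'E'
from rig import r
import cv2
c=r.camera('scene'); cv2.imwrite('pics/s1.png',cv2.resize(c['img'][130:280,180:380,::-1],None,fx=4,fy=4))
E
```

```text
t 2.23 p [537.6  -3.7  17.7] th -100.2 tilt [ 0.03 -0.  ] grip 84.9 F [ 0.3 -0.6  0.2] q7 -2.02
537,-2.7,16,-100 shift [-0.9  0.8  1.7] turn -0.2 alt 179.8
```

View pics/s1.png

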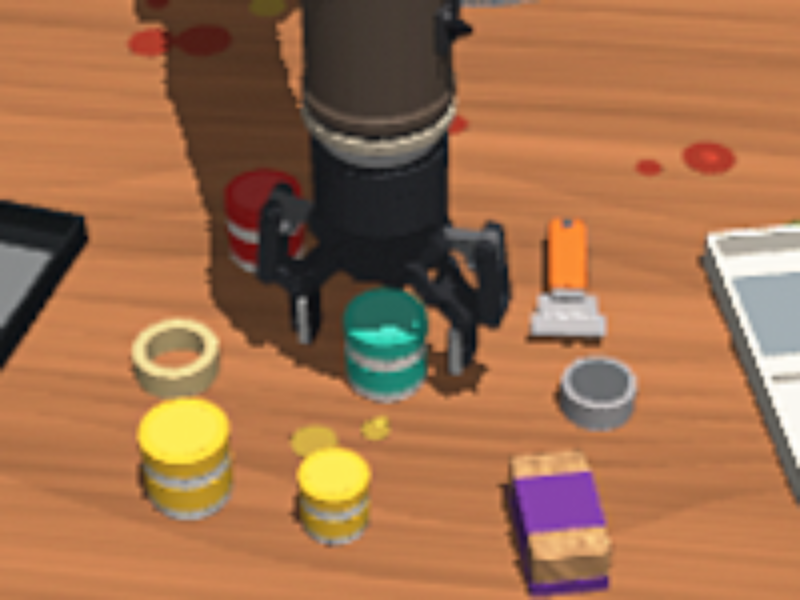

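The jaws straddle the turquoise pot at crop (385,345), clear of its neighbours, so I'm closing.

>>> step_arm(
  increments=[
    [[0, 0, 1], 0, 60],
    [[0, 0, 1], 0, 50],
    [[0, 0, 1], 0, 40],
    [[0, 0, 1], 0, 30],
    [[0, 0, 1], 0, 30],
    [[0, 0, 1], 0, 30],
    [[0, 0, 1], 0, 30],
    [[0, 0, 1], 0, 30],
  ],
)

```text
clock: 3.28
tcp_pos: [0.5377, -0.0037, 0.0172]
tool_rot: [0.0, -0.642, 0.767, -0.0]
force: [-1.5, 0.4, 6.1]
grip_width: 0.564
```

```bash
python3 go.py 581.5,-319.6,120,-100
```

```text
t 3.27 p [537.7  -3.7  17.2] th -100.2 tilt [ 0.06 -0.01] grip 48.2 F [-1.5  0.4  6.1] q7 -2.02
581.5,-319.6,120,-100 shift [ 303.2  -99.1 -102.7] turn -0.2 alt 179.8
```

>>> step_arm(
  increments=[
    [[0, 0, -25], 0, 30],
    [[0, 0, -60], 0, 30],
    [[0, 0, -100], 0, 30],
    [[60, -20, -100], 0, 30],
    [[120, -40, -100], 0, 30],
    [[180, -60, -100], 0, 30],
    [[235, -80, -100], 0, 30],
    [[280, -92, -100], 0, 30],
    [[303, -99, -100], 0, 30],
    [[303, -99, -100], 0, 30],
    [[303, -99, -100], 0, 30],
  ],
)

```text
clock: 4.65
tcp_pos: [0.5816, -0.317, 0.1161]
tool_rot: [0.0, -0.642, 0.766, 0.001]
force: [0.1, -0.3, -2.0]
grip_width: 0.569
```

```bash
python3 go.py 581.5,-319.6,23,-100;  python3 - <<'E'
from rig import r
import cv2
c=r.camera('scene'); cv2.imwrite('pics/s2.png',cv2.resize(c['img'][60:260,60:300,::-1],None,fx=3,fy=3))
E
```

```text
t 4.65 p [ 581.6 -317.   116.1] th -100.1 tilt [-0.01  0.09] grip 48.6 F [ 0.1 -0.3 -2. ] q7 -1.43
581.5,-319.6,23,-100 shift [ 2.7 -0.4 93.1] turn -0.1 alt 179.9
```

View pics/s2.png

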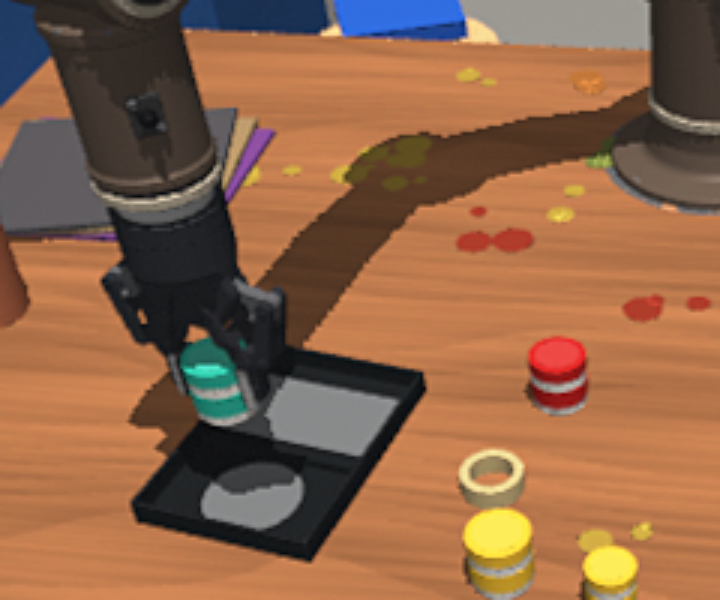

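The pot is held upright above the tray, so I'm lowering it.

>>> step_arm(
  increments=[
    [[0, 0, 40], 0, 30],
    [[0, 0, 70], 0, 30],
    [[0, 0, 85], 0, 30],
    [[0, 0, 90], 0, 30],
    [[0, 0, 90], 0, 30],
    [[0, 0, 90], 0, 30],
  ],
)

```text
clock: 5.45
tcp_pos: [0.582, -0.3196, 0.0276]
tool_rot: [0.0, -0.642, 0.767, -0.001]
force: [0.5, -0.1, -2.0]
grip_width: 0.565
```

```bash
python3 go.py 581.5,-319.6,21.2,-100
```

```text
t 5.45 p [ 582.  -319.6   27.6] th -100.2 tilt [ 0.1  -0.05] grip 48.2 F [ 0.5 -0.1 -2. ] q7 -1.45
581.5,-319.6,21.2,-100 shift [0.1 0.5 6.4] turn -0.2 alt 179.8
```

>>> step_arm(
  increments=[
    [[0, 0, 3], 0, 30],
    [[0, 0, 5], 0, 30],
    [[0, 0, 6.5], 0, 30],
    [[0, 0, 6.5], 0, 30],
    [[0, 0, 6.5], 0, 55],
    [[0, 0, 6.5], 0, 62],
    [[0, 0, 6.5], 0, 66],
    [[0, 0, 6.5], 0, 66],
    [[0, 0, 6.5], 0, 66],
  ],
)

```text
clock: 6.58
tcp_pos: [0.5812, -0.3193, 0.0197]
tool_rot: [-0.0, -0.642, 0.767, 0.0]
force: [-0.6, -0.1, 1.0]
grip_width: 0.771
```

```bash
python3 go.py
```

```text
t 6.58 p [ 581.2 -319.3   19.7] th -100.2 tilt [-0.  0.] grip 65.8 F [-0.6 -0.1  1. ] q7 -1.45
```

>>> step_arm(
  increments=[
    [[0, 0, -30], 0, 66],
    [[0, 0, -80], 0, 70],
    [[0, 0, -110], 0, 85],
    [[0, 0, -110], 0, 85],
  ],
)

```text
clock: 7.08
tcp_pos: [0.5829, -0.3201, 0.133]
tool_rot: [0.001, -0.642, 0.767, -0.003]
force: [0.8, -0.6, -0.1]
grip_width: 0.996
```

```bash
python3 go.py 655,106.7,110,-75.4
```

```text
t 7.08 p [ 582.9 -320.1  133. ] th -100.2 tilt [ 0.28 -0.14] grip 85.0 F [ 0.8 -0.6 -0.1] q7 -1.42
655,106.7,110,-75.4 shift [-432.9    4.6   22.3] turn -24.8 alt 155.2
```

>>> step_arm(
  increments=[
    [[-60, 0, 0], -5, 85],
    [[-120, 1, 0], -10, 85],
    [[-180, 2, 0], -15, 85],
    [[-240, 3, 0], -20, 85],
    [[-300, 4, 5], -25, 85],
    [[-360, 5, 10], -25, 85],
    [[-410, 5, 20], -25, 85],
    [[-432, 5, 20], -25, 85],
    [[-432, 5, 20], -25, 85],
    [[-432, 5, 20], -25, 85],
    [[-432, 5, 20], -25, 85],
  ],
)

```text
clock: 8.45
tcp_pos: [0.6529, 0.104, 0.1099]
tool_rot: [0.0, 0.791, -0.611, 0.0]
force: [-0.7, -1.0, 0.6]
grip_width: 0.995
```

```bash
python3 go.py 655,106.7,12,-75.4; python3 - <<'E'
from rig import r
from h import *
c=r.camera('top'); cv2.imwrite('pics/t3.png',cv2.resize(c['img'][130:300,80:480,::-1],None,fx=2,fy=2))
E
```

```text
t 8.45 p [652.9 104.  109.9] th -75.4 tilt [ 0.01 -0.07] grip 84.9 F [-0.7 -1.   0.6] q7 -1.74
655,106.7,12,-75.4 shift [-2.2 -2.7 97.9] turn 0.0 alt -180.0
```

View pics/t3.png

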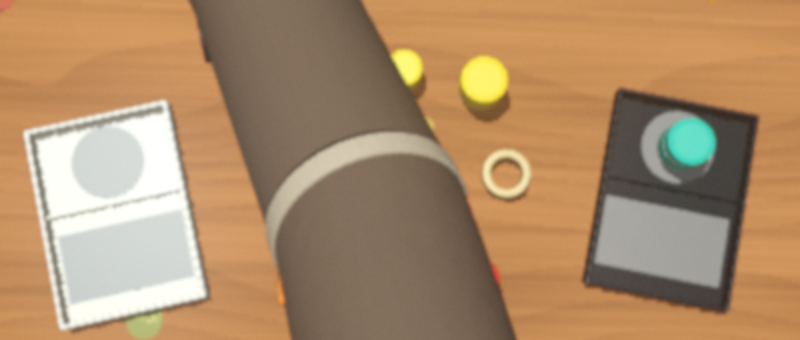

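>>> step_arm(
  increments=[
    [[-1, -2, 45], 0, 85],
    [[-1, -2, 75], 0, 85],
    [[-1, -2, 90], 0, 85],
    [[-1, -2, 96], 0, 85],
    [[-1, -2, 96], 0, 85],
  ],
)

```text
clock: 9.12
tcp_pos: [0.6548, 0.1081, 0.0144]
tool_rot: [-0.0, 0.792, -0.61, 0.0]
force: [0.0, -0.5, 0.2]
grip_width: 0.991
```

```bash
python3 go.py 655,106.7,12,-75.4;  python3 - <<'E'
from rig import r
from h import *
c=r.camera('scene'); cv2.imwrite('pics/s4.png',cv2.resize(c['img'][150:300,230:430,::-1],None,fx=4,fy=4))
E
```

```text
t 9.12 p [654.8 108.1  14.4] th -75.2 tilt [0.05 0.01] grip 84.7 F [ 0.  -0.5  0.2] q7 -1.78
655,106.7,12,-75.4 shift [1.4 0.1 2.4] turn 0.2 alt -179.8
```

View pics/s4.png

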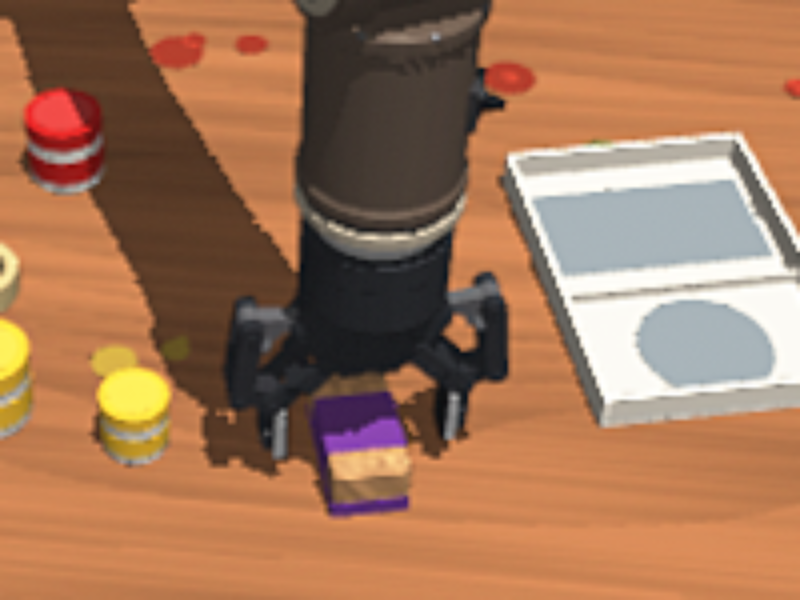

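>>> step_arm(
  increments=[
    [[0, 0, 2], 0, 60],
    [[0, 0, 2], 0, 45],
    [[0, 0, 2], 0, 35],
    [[0, 0, 2], 0, 25],
    [[0, 0, 2], 0, 25],
    [[0, 0, 2], 0, 25],
    [[0, 0, 2], 0, 25],
    [[0, 0, 2], 0, 25],
  ],
)

```text
clock: 10.18
tcp_pos: [0.6548, 0.1084, 0.0124]
tool_rot: [-0.0, 0.792, -0.61, 0.0]
force: [-0.7, -0.3, 5.9]
grip_width: 0.476
```

>>> step_arm(
  increments=[
    [[0, 0, -25], 0, 25],
    [[0, 0, -60], 0, 25],
    [[0, 0, -100], 0, 25],
    [[0, 0, -100], 0, 25],
  ],
)

```text
clock: 10.68
tcp_pos: [0.6562, 0.1088, 0.1152]
tool_rot: [-0.002, 0.792, -0.61, 0.002]
force: [-0.1, 0.7, -0.5]
grip_width: 0.483
```

```bash
python3 go.py 477.5,-302,110,-10.1; python3 - <<'E'
from rig import r
from h import *
for n in ['scene','top']:
  c=r.camera(n); np.savez(n+'5.npz',**c)
c=load('scene5.npz');cv2.imwrite('pics/s5.png',cv2.resize(c['img'][130:280,230:430,::-1],None,fx=4,fy=4))
E
```

```text
t 10.68 p [656.2 108.8 115.2] th -75.2 tilt [0.32 0.06] grip 41.2 F [-0.1  0.7 -0.5] q7 -1.74
477.5,-302,110,-10.1 shift [351.4 277.8   3.7] turn -65.1 alt 114.9
```

View pics/s5.png

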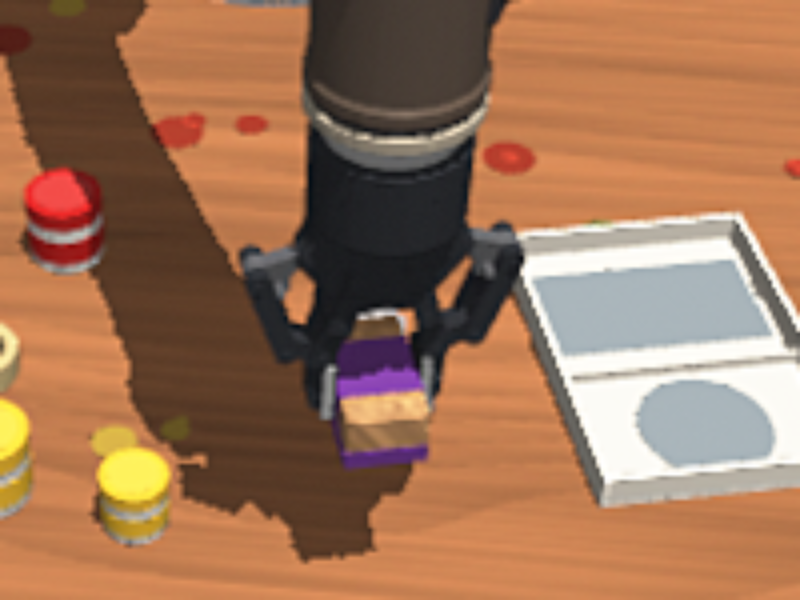

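>>> step_arm(
  increments=[
    [[44, 34, 0], -8, 25],
    [[88, 69, 0], -16, 25],
    [[132, 104, 0], -24, 25],
    [[176, 138, 0], -32, 25],
    [[220, 173, 0], -40, 25],
    [[264, 207, 0], -48, 25],
    [[308, 242, 0], -56, 25],
    [[340, 266, 0], -62, 25],
    [[351, 276, 0], -65, 25],
    [[351, 276, 0], -65, 25],
    [[351, 276, 0], -65, 25],
    [[351, 276, 0], -65, 25],
  ],
)

```text
clock: 12.28
tcp_pos: [0.4779, -0.3002, 0.1116]
tool_rot: [-0.0, 0.996, -0.088, -0.0]
force: [0.4, 0.0, -1.3]
grip_width: 0.478
```

```bash
python3 go.py 477.5,-302,16.4,-10.1
```

```text
t 12.28 p [ 477.9 -300.2  111.6] th -10.1 tilt [-0.01  0.04] grip 40.8 F [ 0.4  0.  -1.3] q7 -0.03
477.5,-302,16.4,-10.1 shift [-0.   1.9 95.2] turn 0.0 alt -180.0
```

>>> step_arm(
  increments=[
    [[0, 1, 40], 0, 25],
    [[0, 1, 70], 0, 25],
    [[0, 1, 84], 0, 25],
    [[0, 1, 88], 0, 25],
    [[0, 1, 88], 0, 25],
    [[0, 1, 88], 0, 25],
  ],
)

```text
clock: 13.02
tcp_pos: [0.4778, -0.303, 0.0248]
tool_rot: [0.0, 0.996, -0.089, 0.001]
force: [0.8, -1.1, 0.1]
grip_width: 0.477
```

```bash
python3 go.py 477.5,-302,16.4,-10.1; python3 - <<'E'
from rig import r
from h import *
c=r.camera('scene');cv2.imwrite('pics/s6.png',cv2.resize(c['img'][130:280,80:280,::-1],None,fx=4,fy=4))
E
```

```text
t 13.03 p [ 477.8 -303.    24.8] th -10.2 tilt [ 0.08 -0.06] grip 40.7 F [ 0.8 -1.1  0.1] q7 -0.1
477.5,-302,16.4,-10.1 shift [-0.5 -1.   8.4] turn -0.1 alt 179.9
```

View pics/s6.png

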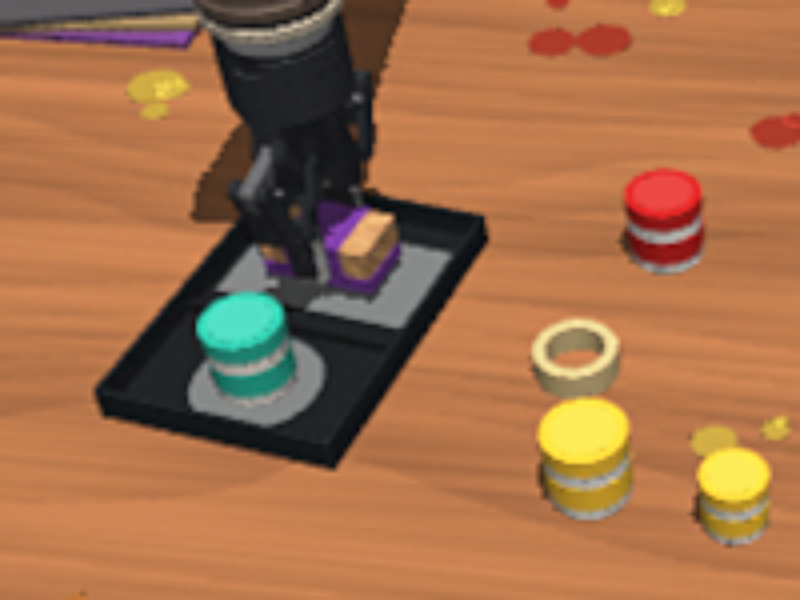

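The turquoise pot stands at crop (245,345), well inside the round mark. The block is level over the rectangle, so I'm lowering and releasing it.

>>> step_arm(
  increments=[
    [[0, 0, 4], 0, 25],
    [[0, 0, 7], 0, 25],
    [[0, 0, 8.5], 0, 25],
    [[0, 0, 8.5], 0, 25],
    [[0, 0, 8.5], 0, 46],
    [[0, 0, 8.5], 0, 50],
    [[0, 0, 8.5], 0, 55],
    [[0, 0, 8.5], 0, 55],
    [[0, 0, 8.5], 0, 55],
  ],
)

```text
clock: 14.2
tcp_pos: [0.4771, -0.3027, 0.0152]
tool_rot: [-0.0, 0.996, -0.089, -0.0]
force: [0.6, -0.3, 0.1]
grip_width: 0.642
```

>>> step_arm(
  increments=[
    [[0, 0, -20], 0, 55],
    [[0, 0, -60], 0, 60],
    [[0, 0, -110], 0, 85],
    [[0, 0, -110], 0, 85],
  ],
)

```text
clock: 14.7
tcp_pos: [0.4798, -0.3037, 0.1306]
tool_rot: [0.002, 0.996, -0.089, 0.004]
force: [-0.1, -0.4, 0.5]
grip_width: 0.995
```

```bash
python3 go.py 641.7,-101,115,0 641.7,-101,115,-10
```

```text
t 14.7 p [ 479.8 -303.7  130.6] th -10.2 tilt [ 0.39 -0.26] grip 84.9 F [-0.1 -0.4  0.5] q7 -0.01
641.7,-101,115,0 shift [ 123.5 -228.1   15.8] turn -10.2 alt 169.8
641.7,-101,115,-10 shift [ 123.5 -228.1   15.8] turn -0.2 alt 179.8
```

>>> step_arm(
  increments=[
    [[30, -55, 0], 0, 85],
    [[60, -110, 0], 0, 85],
    [[90, -165, 0], 0, 85],
    [[115, -210, 0], 0, 85],
    [[126, -227.5, 10], 0, 85],
    [[126, -227.5, 30], 0, 85],
    [[126, -227.5, 35], 0, 85],
    [[126, -227.5, 35], 0, 85],
  ],
)

```text
clock: 15.7
tcp_pos: [0.6399, -0.1034, 0.0893]
tool_rot: [0.0, 0.996, -0.09, -0.001]
force: [0.2, 0.9, -1.0]
grip_width: 0.994
```

```bash
python3 go.py 641.7,-101,17,-10.2; python3 - <<'E'
from rig import r
from h import *
for n in ['top','scene']:
    c=r.camera(n); np.savez(n+'7.npz',**c); cv2.imwrite(f'pics/{n}7.png',c['img'][:,:,::-1])
    P=pts(c,np.ones(c['z_map'].shape,bool)); zz=np.zeros(c['z_map'].shape); v,u=np.nonzero(c['z_map']>0); zz[v,u]=P[:,2]; XY=np.zeros(zz.shape+(2,)); XY[v,u]=P[:,:2]
    inb=(XY[...,0]>.4)&(XY[...,0]<.66)&(XY[...,1]<-.2)&(XY[...,1]>-.42)
    for s,ce,mm in blobs((inb&(zz>.0285)&(zz<.07)).astype(np.uint8),100):
        w=(XY[mm]*1000).astype(np.float32); print(n,ce.round(0),[np.round(a,1) for a in cv2.minAreaRect(w)],np.percentile(zz[mm],[50,97]).round(3))
E
```

```text
t 15.7 p [ 639.9 -103.4   89.3] th -10.3 tilt [-0.13 -0.05] grip 84.9 F [ 0.2  0.9 -1. ] q7 -0.44
641.7,-101,17,-10.2 shift [ 1.5 -2.7 72.3] turn -0.1 alt 179.9
scene [162. 189.] [array([ 478.3, -304.4]), array([76.9, 44.9]), np.float64(80.1)] [0.035 0.038]
scene [140. 213.] [array([ 580.9, -320.5]), array([49.5, 49.3]), np.float64(66.9)] [0.052 0.056]
```

View pics/scene7.png

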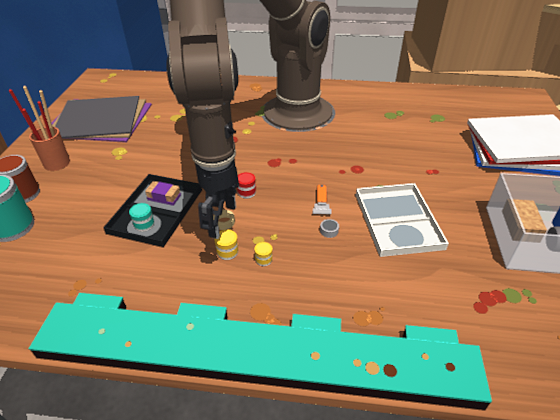

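View pics/top7.png

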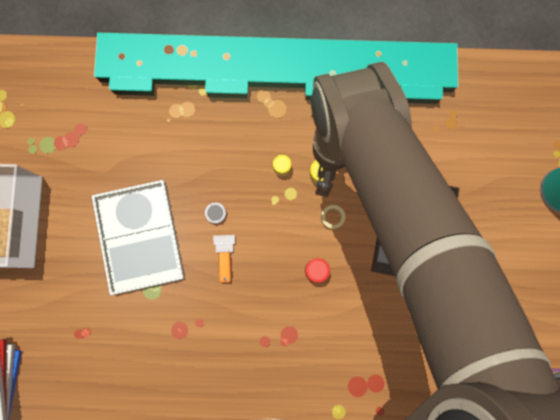

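Turquoise pot and block sit on their marks: the block measures yaw 80.1° against 79.9° for the tray, and lies within about 2 mm of the middle. The gripper is above the larger yellow pot, so I'm descending.

>>> step_arm(
  increments=[
    [[1, -2, 30], 0, 85],
    [[1, -2, 55], 0, 85],
    [[1, -2, 67], 0, 85],
    [[1, -2, 71], 0, 85],
    [[1, -2, 71], 0, 85],
  ],
)

```text
clock: 16.42
tcp_pos: [0.6431, -0.0994, 0.02]
tool_rot: [-0.0, 0.996, -0.089, 0.0]
force: [-0.0, 0.4, 0.8]
grip_width: 0.996
```

```bash
python3 go.py 641.7,-101,17,-10.2; python3 - <<'E'
from rig import r
from h import *
c=r.camera('scene');cv2.imwrite('pics/s8.png',cv2.resize(c['img'][170:290,150:310,::-1],None,fx=5,fy=5))
E
```

```text
t 16.43 p [643.1 -99.4  20. ] th -10.2 tilt [ 0.05 -0.  ] grip 85.0 F [-0.   0.4  0.8] q7 -0.49
641.7,-101,17,-10.2 shift [-1.1  1.9  3. ] turn 0.0 alt -180.0
```

View pics/s8.png

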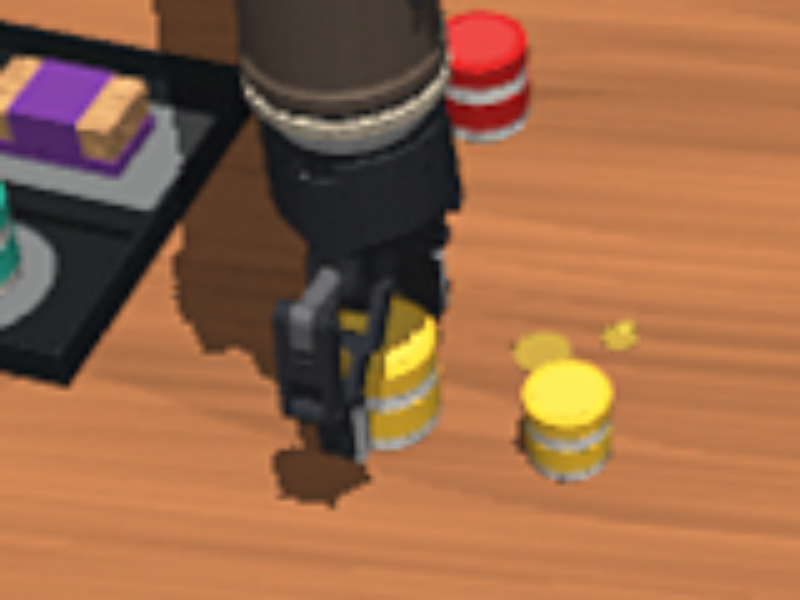

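>>> step_arm(
  increments=[
    [[-1, 1, 2], 0, 65],
    [[-1, 1, 3], 0, 55],
    [[-1, 1, 3], 0, 40],
    [[-1, 1, 3], 0, 30],
    [[-1, 1, 3], 0, 30],
    [[-1, 1, 3], 0, 30],
    [[-1, 1, 3], 0, 30],
    [[-1, 1, 3], 0, 30],
  ],
)

```text
clock: 17.48
tcp_pos: [0.6418, -0.1002, 0.0167]
tool_rot: [0.0, 0.996, -0.089, 0.0]
force: [-1.5, -0.8, 5.4]
grip_width: 0.569
```

```bash
python3 go.py 548.5,304,120,-75.5; python3 - <<'E'
from rig import r
from h import *
c=r.camera('scene');cv2.imwrite('pics/s9.png',cv2.resize(c['img'][170:290,150:310,::-1],None,fx=5,fy=5))
E
```

```text
t 17.48 p [ 641.8 -100.2   16.7] th -10.2 tilt [ 0.03 -0.02] grip 48.6 F [-1.5 -0.8  5.4] q7 -0.49
548.5,304,120,-75.5 shift [-163.1 -381.3 -103.5] turn 65.3 alt -114.7
```

View pics/s9.png

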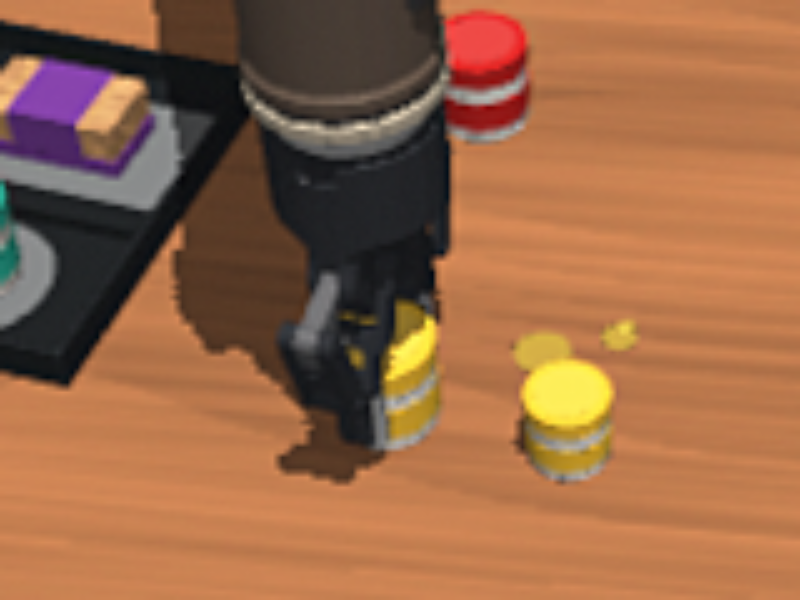

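>>> step_arm(
  increments=[
    [[0, 0, -25], 0, 30],
    [[0, 0, -60], 0, 30],
    [[0, 0, -103], 0, 30],
    [[-22, -52, -103], 9, 30],
    [[-45, -105, -103], 18, 30],
    [[-68, -158, -103], 27, 30],
    [[-90, -210, -103], 36, 30],
    [[-112, -262, -103], 45, 30],
    [[-135, -315, -103], 54, 30],
    [[-154, -360, -103], 62, 30],
    [[-163, -381, -103], 65.3, 30],
    [[-163, -381, -103], 65.3, 30],
  ],
)

```text
clock: 19.02
tcp_pos: [0.5467, 0.3064, 0.1188]
tool_rot: [0.0, 0.792, -0.61, -0.001]
force: [0.5, -0.1, -0.8]
grip_width: 0.568
```

>>> step_arm(
  increments=[
    [[0, 0, 0], 0, 30],
    [[0, 0, 0], 0, 30],
  ],
)

```text
clock: 19.27
tcp_pos: [0.5491, 0.3018, 0.119]
tool_rot: [0.0, 0.79, -0.613, 0.0]
force: [0.6, 0.1, -1.2]
grip_width: 0.571
```

```bash
python3 go.py 548.5,304,27,-75.5; python3 - <<'E'
from rig import r
from h import *
c=r.camera('scene');cv2.imwrite('pics/s10.png',cv2.resize(c['img'][110:260,270:470,::-1],None,fx=4,fy=4))
E
```

```text
t 19.27 p [549.1 301.8 119. ] th -75.6 tilt [-0.   -0.06] grip 48.7 F [ 0.6  0.1 -1.2] q7 -2.1
548.5,304,27,-75.5 shift [-2.4 -0.  92. ] turn -0.1 alt 179.9
```

View pics/s10.png

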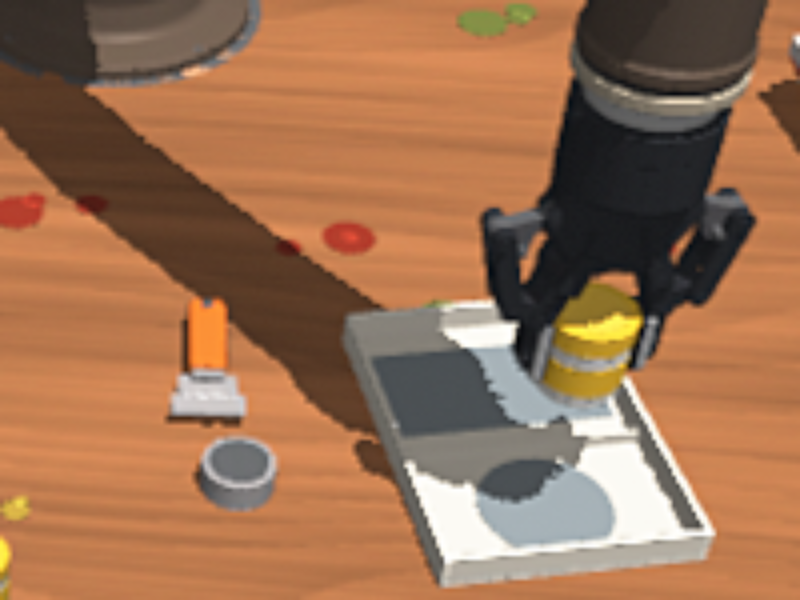

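The yellow pot is upright in the jaws above the white tray, so I'm lowering it.

>>> step_arm(
  increments=[
    [[0, 0, 40], 0, 30],
    [[0, 0, 70], 0, 30],
    [[0, 0, 86], 0, 30],
    [[0, 0, 91], 0, 30],
    [[0, 0, 91], 0, 30],
    [[0, 0, 91], 0, 30],
  ],
)

```text
clock: 20.08
tcp_pos: [0.5491, 0.3042, 0.0295]
tool_rot: [-0.001, 0.791, -0.612, 0.0]
force: [-0.2, -0.8, -0.7]
grip_width: 0.564
```

```bash
python3 go.py 548.5,304,20.7,-75.5
```

```text
t 20.07 p [549.1 304.2  29.5] th -75.5 tilt [0.09 0.05] grip 48.2 F [-0.2 -0.8 -0.7] q7 -2.15
548.5,304,20.7,-75.5 shift [0.  0.6 8.8] turn 0.0 alt -180.0
```

>>> step_arm(
  increments=[
    [[0, 0, 4], 0, 30],
    [[0, 0, 7], 0, 30],
    [[0, 0, 8.5], 0, 30],
    [[0, 0, 8.5], 0, 30],
    [[0, 0, 8.5], 0, 54],
    [[0, 0, 8.5], 0, 60],
    [[0, 0, 8.5], 0, 66],
    [[0, 0, 8.5], 0, 66],
    [[0, 0, 8.5], 0, 66],
  ],
)

```text
clock: 21.2
tcp_pos: [0.5483, 0.3037, 0.0197]
tool_rot: [0.0, 0.791, -0.612, -0.0]
force: [0.6, -0.3, 0.4]
grip_width: 0.775
```

>>> step_arm(
  increments=[
    [[0, 0, -25], 0, 66],
    [[0, 0, -65], 0, 66],
    [[0, 0, -110], 0, 60],
    [[0, 0, -110], 0, 60],
  ],
)

```text
clock: 21.7
tcp_pos: [0.5503, 0.3052, 0.1338]
tool_rot: [-0.003, 0.791, -0.612, 0.001]
force: [-0.8, 1.5, -0.5]
grip_width: 0.703
```

```bash
python3 go.py 440,102.6,100,-87; python3 - <<'E'
from rig import r
from h import *
HS['orange']=((6,150,120),(18,255,255))
c=r.camera('scene');cv2.imwrite('pics/s11.png',cv2.resize(c['img'][130:280,290:490,::-1],None,fx=4,fy=4))
for nm,c in [('top0',load('top0.npz')),('s0',load('scene0.npz')),('now',c)]:
    P=pts(c,np.ones(c['z_map'].shape,bool)); zz=np.zeros(c['z_map'].shape); v,u=np.nonzero(c['z_map']>0); zz[v,u]=P[:,2]; XY=np.zeros(zz.shape+(2,)); XY[v,u]=P[:,:2]
    m=(zz>.0145)&(zz<.05)&(XY[...,0]>.39)&(XY[...,0]<.47)&(XY[...,1]>.06)&(XY[...,1]<.14)
    w=(XY[m]*1000).astype(np.float32); print(nm,len(w),[np.round(a,1) for a in cv2.minAreaRect(w)],w.mean(0))
E
```

```text
t 21.7 p [550.3 305.2 133.8] th -75.5 tilt [0.35 0.2 ] grip 60.0 F [-0.8  1.5 -0.5] q7 -2.1
440,102.6,100,-87 shift [168.6 157.8  32.4] turn 11.5 alt -168.5
top0 366 [array([435.3, 101.9]), array([71.1, 24. ]), np.float64(4.5)] [433.74582  101.367966]
s0 168 [array([435. ,  98.2]), array([68.7, 20.7]), np.float64(3.3)] [436.89392   98.306625]
now 167 [array([434.5,  98.1]), array([70.5, 20.6]), np.float64(3.0)] [437.13086  98.37527]
```

View pics/s11.png

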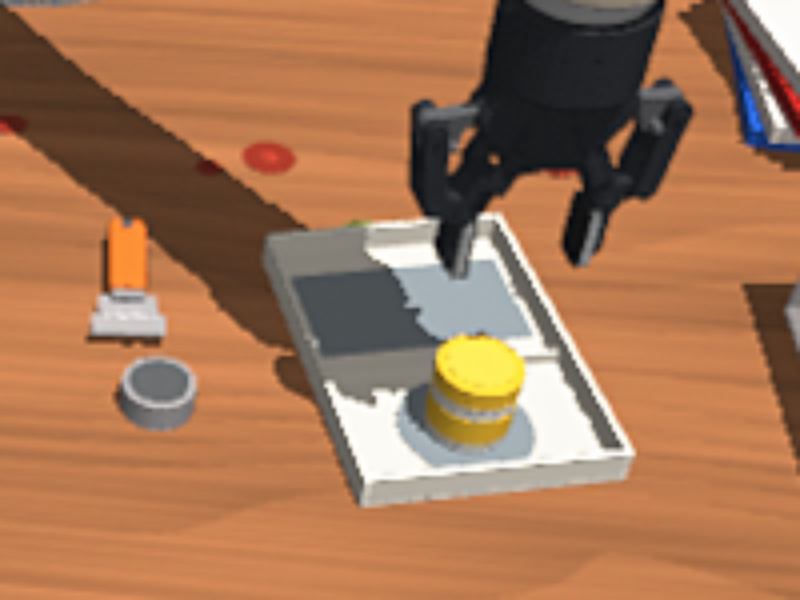

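The yellow pot stands inside the round mark at crop (478,390). Next is the orange-handled knife.

>>> step_arm(
  increments=[
    [[40, 35, 0], 3, 50],
    [[80, 70, 0], 6, 50],
    [[120, 105, 10], 9, 50],
    [[155, 136, 30], 11, 50],
    [[170.5, 150, 60], 11, 50],
    [[170.5, 150, 60], 11, 50],
    [[170.5, 150, 60], 11, 50],
    [[170.5, 150, 60], 11, 50],
  ],
)

```text
clock: 22.75
tcp_pos: [0.4469, 0.1025, 0.0705]
tool_rot: [-0.001, 0.729, -0.684, 0.0]
force: [-0.5, -0.2, -0.6]
grip_width: 0.583
```

```bash
python3 go.py 446,101,10.5,-86.6; python3 - <<'E'
from rig import r
from h import *
c=r.camera('scene');cv2.imwrite('pics/s12.png',cv2.resize(c['img'][120:270,250:450,::-1],None,fx=4,fy=4))
E
```

```text
t 22.75 p [446.9 102.5  70.5] th -86.4 tilt [0.09 0.05] grip 49.8 F [-0.5 -0.2 -0.6] q7 -2.04
446,101,10.5,-86.6 shift [ 1.5  1.1 60. ] turn 0.2 alt -179.8
```

View pics/s12.png

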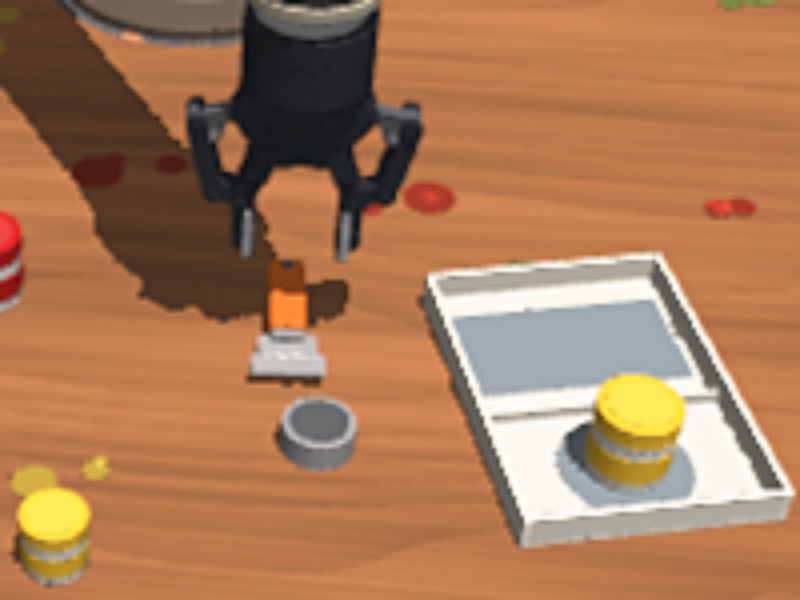

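The jaws are square to the handle (handle at crop (287,300)) and clear of the tin at (318,432), so I'm descending.

>>> step_arm(
  increments=[
    [[1.5, 1, 30], 0, 50],
    [[1.5, 1, 48], 0, 50],
    [[1.5, 1, 56], 0, 50],
    [[1.5, 1, 59], 0, 50],
    [[1.5, 1, 59], 0, 50],
    [[1.5, 1, 59], 0, 50],
  ],
)

```text
clock: 23.55
tcp_pos: [0.4454, 0.0997, 0.0113]
tool_rot: [-0.0, 0.729, -0.685, 0.0]
force: [-0.5, -0.3, 0.2]
grip_width: 0.585
```

```bash
python3 go.py 446,101,10.5,-86.6; python3 - <<'E'
from rig import r
from h import *
c=r.camera('scene');cv2.imwrite('pics/s13.png',cv2.resize(c['img'][150:250,270:400,::-1],None,fx=6,fy=6))
E
```

```text
t 23.55 p [445.4  99.7  11.3] th -86.5 tilt [0.06 0.01] grip 49.9 F [-0.5 -0.3  0.2] q7 -2.1
446,101,10.5,-86.6 shift [-1.3 -0.7  0.8] turn 0.1 alt -179.9
```

View pics/s13.png

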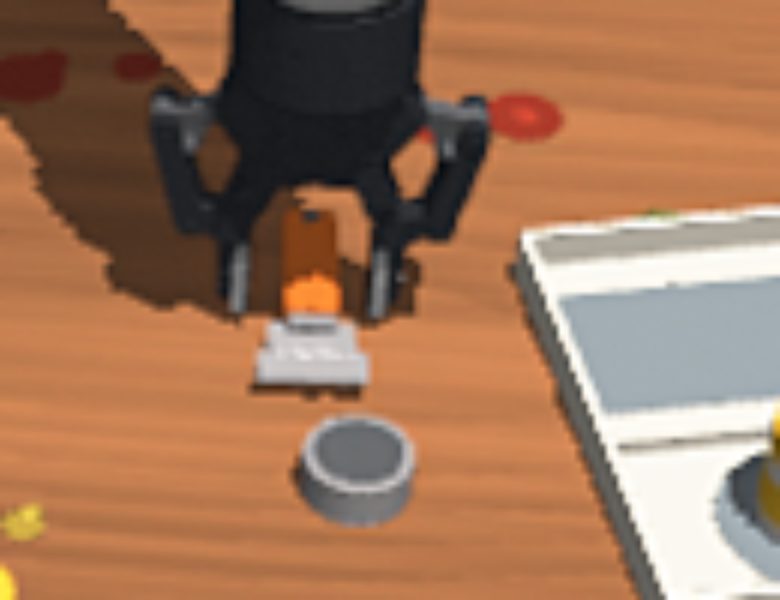

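>>> step_arm(
  increments=[
    [[-1, 0, 0.5], 0, 42],
    [[-1, 0, 0.5], 0, 34],
    [[-1, 0, 0.5], 0, 26],
    [[-1, 0, 0.5], 0, 18],
    [[-1, 0, 0.5], 0, 10],
    [[-1, 0, 0.5], 0, 10],
    [[-1, 0, 0.5], 0, 10],
    [[-1, 0, 0.5], 0, 10],
  ],
)

```text
clock: 24.6
tcp_pos: [0.445, 0.1005, 0.0105]
tool_rot: [-0.0, 0.729, -0.685, 0.0]
force: [-0.7, -0.0, 5.1]
grip_width: 0.264
```

>>> step_arm(
  increments=[
    [[0, 0, -20], 0, 10],
    [[0, 0, -55], 0, 10],
    [[0, 0, -80], 0, 10],
    [[0, 0, -80], 0, 10],
    [[0, 0, -80], 0, 10],
  ],
)

```text
clock: 25.22
tcp_pos: [0.4446, 0.1002, 0.0897]
tool_rot: [0.0, 0.728, -0.685, -0.0]
force: [-1.4, -0.2, -1.8]
grip_width: 0.265
```

```bash
python3 go.py; python3 - <<'E'
from rig import r
from h import *
c=r.camera('scene');cv2.imwrite('pics/s14.png',cv2.resize(c['img'][130:230,270:400,::-1],None,fx=6,fy=6))
P=pts(c,np.ones(c['z_map'].shape,bool)); 
h=cv2.cvtColor(c['img'],cv2.COLOR_RGB2HSV)
v,u=np.nonzero(c['z_map']>0)
k=(P[:,2]>.06)&(P[:,2]<.11)&(P[:,0]>.39)&(P[:,0]<.53)&(P[:,1]>.05)&(P[:,1]<.16)
s=k&(P[:,0]>.468)
w=(P[s][:,:2]*1000).astype(np.float32); print(len(w),P[s].max(0),[np.round(a,1) for a in cv2.minAreaRect(w)], P[s][:,2].min())
E
```

```text
t 25.23 p [444.6 100.2  89.7] th -86.5 tilt [-0.03 -0.02] grip 22.6 F [-1.4 -0.2 -1.8] q7 -2.02
168 [0.49973672 0.12326883 0.09696039] [array([483.8, 100.5]), array([31.6, 44.6]), np.float64(1.8)] 0.08731519721505579
```

View pics/s14.png

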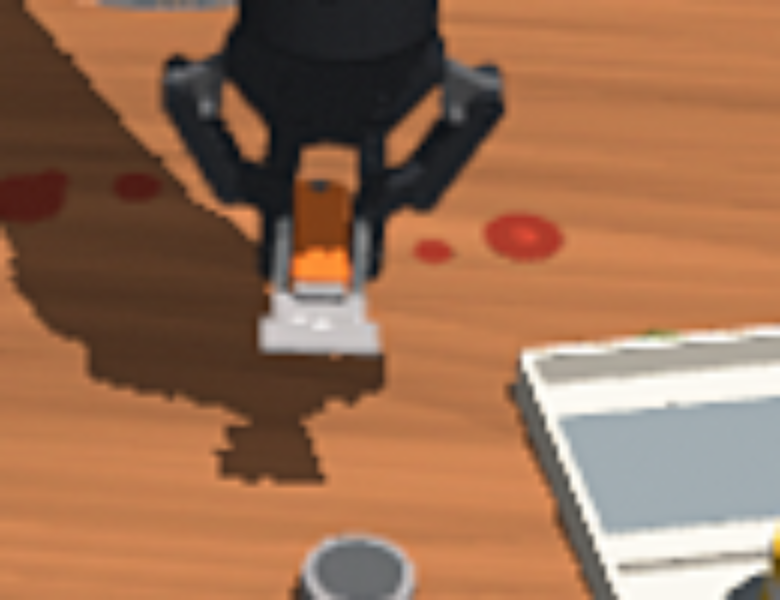

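>>> step_arm(
  increments=[
    [[-17, -1, -10], -10, 10],
    [[-34, -2, -20], -20, 10],
    [[-51, -4, -20], -30, 10],
    [[-68, -5, -20], -40, 10],
    [[-85, -6, -20], -50, 10],
    [[-102, -8, -20], -60, 10],
    [[-119, -9, -20], -70, 10],
    [[-136, -10, -20], -80, 10],
    [[-153, -12, -20], -90, 10],
    [[-170, -13, -20], -98, 10],
    [[-172.5, -13, -20], -101, 10],
    [[-172.5, -13, -20], -101, 10],
  ],
)

```text
clock: 26.78
tcp_pos: [0.4465, 0.2735, 0.109]
tool_rot: [0.0, 0.992, 0.127, -0.001]
force: [0.0, -0.7, -0.8]
grip_width: 0.265
```

>>> step_arm(
  increments=[
    [[0, 0, 0], 0, 10],
    [[0, 0, 0], 0, 10],
    [[0, 0, 0], 0, 10],
  ],
)

```text
clock: 27.15
tcp_pos: [0.4474, 0.2733, 0.1103]
tool_rot: [0.0, 0.992, 0.126, 0.0]
force: [0.3, -0.4, -0.7]
grip_width: 0.272
```

```bash
python3 go.py 447,273.2,14.5,14.5; python3 - <<'E'
from rig import r
from h import *
c=r.camera('scene');cv2.imwrite('pics/s15.png',cv2.resize(c['img'][100:250,300:500,::-1],None,fx=4,fy=4))
E
```

```text
t 27.15 p [447.4 273.3 110.3] th 14.5 tilt [ 0.01 -0.01] grip 23.2 F [ 0.3 -0.4 -0.7] q7 -0.8
447,273.2,14.5,14.5 shift [-0.4 -0.  95.8] turn -0.0 alt 180.0
```

View pics/s15.png

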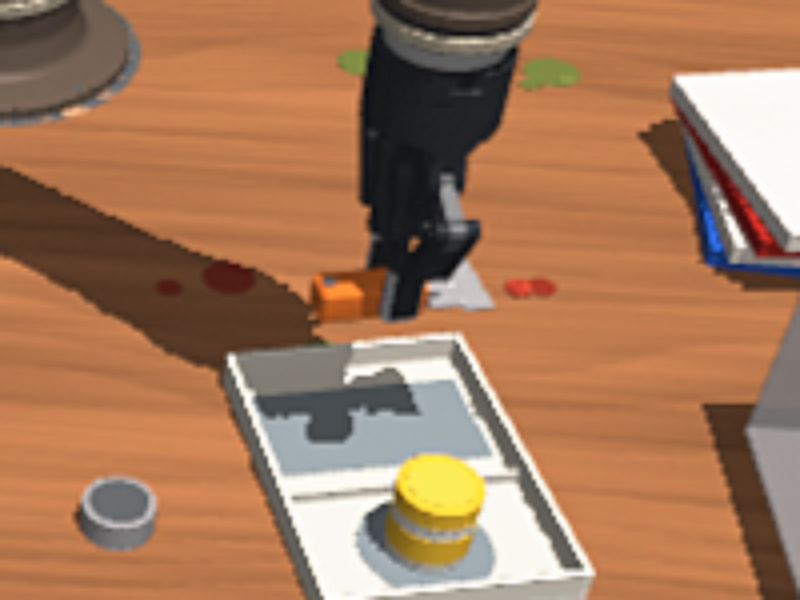

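The knife is held level and roughly aligned with the tray. I'll lower it to just above the floor and check.

>>> step_arm(
  increments=[
    [[0, 0, 40], 0, 10],
    [[0, 0, 70], 0, 10],
    [[0, 0, 84], 0, 10],
    [[0, 0, 88], 0, 10],
    [[0, 0, 88], 0, 10],
    [[0, 0, 88], 0, 10],
  ],
)

```text
clock: 27.95
tcp_pos: [0.4479, 0.2739, 0.0232]
tool_rot: [-0.0, 0.992, 0.126, 0.001]
force: [-1.6, 1.2, -0.8]
grip_width: 0.263
```

```bash
python3 go.py 447,273.2,14.5,14.5; python3 - <<'E'
from rig import r
from h import *
c=r.camera('scene');cv2.imwrite('pics/s16.png',cv2.resize(c['img'][160:260,345:475,::-1],None,fx=6,fy=6))
E
```

```text
t 27.95 p [447.9 273.9  23.2] th 14.5 tilt [0.08 0.04] grip 22.4 F [-1.6  1.2 -0.8] q7 -0.91
447,273.2,14.5,14.5 shift [-1.1  0.5  8.7] turn 0.0 alt -180.0
```

View pics/s16.png

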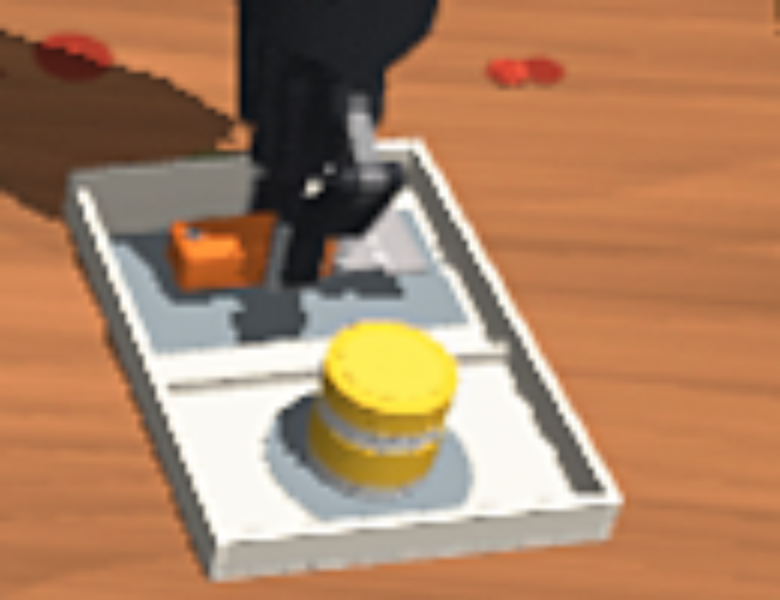

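>>> step_arm(
  increments=[
    [[-0.5, 0, 4], 0, 10],
    [[-1, 0, 7], 0, 10],
    [[-1, 0, 8.5], 0, 10],
    [[-1, 0, 8.5], 0, 10],
    [[-1, 0, 8.5], 0, 28],
    [[-1, 0, 8.5], 0, 33],
    [[-1, 0, 8.5], 0, 38],
    [[-1, 0, 8.5], 0, 42],
    [[-1, 0, 8.5], 0, 42],
  ],
)

```text
clock: 29.12
tcp_pos: [0.4463, 0.2732, 0.0137]
tool_rot: [0.0, 0.992, 0.126, -0.0]
force: [-0.1, -0.1, 0.3]
grip_width: 0.493
```

>>> step_arm(
  increments=[
    [[0, 0, -20], 0, 42],
    [[0, 0, -60], 0, 42],
    [[0, 0, -110], 0, 42],
    [[0, 0, -160], 0, 42],
    [[0, 0, -160], 0, 42],
  ],
)

```text
clock: 29.75
tcp_pos: [0.4479, 0.275, 0.1788]
tool_rot: [-0.001, 0.992, 0.127, 0.004]
force: [0.3, 0.5, -0.0]
grip_width: 0.486
```

```bash
python3 go.py 430,0,200,0; python3 - <<'E'
from rig import r
from h import *
c=r.camera('scene');np.savez('scene17.npz',**c);cv2.imwrite('pics/s17.png',cv2.resize(c['img'][160:260,345:475,::-1],None,fx=6,fy=6))
P=pts(c,np.ones(c['z_map'].shape,bool)); zz=np.zeros(c['z_map'].shape); v,u=np.nonzero(c['z_map']>0); zz[v,u]=P[:,2]; XY=np.zeros(zz.shape+(2,)); XY[v,u]=P[:,:2]
a=np.radians(14.5); t=XY-np.array([.4911,.2899]); lx=t[...,0]*np.cos(a)+t[...,1]*np.sin(a); ly=-t[...,0]*np.sin(a)+t[...,1]*np.cos(a)
m=(lx>-.1)&(lx<.0)&(abs(ly)<.07)&(zz>.0085)&(zz<.05)
m2=m&(zz>.018)
for q in (m,m2):
    w=np.c_[lx[q],ly[q]].astype(np.float32)*1000; print(len(w),w.min(0),w.max(0),[np.round(b,1) for b in cv2.minAreaRect(w)])
E
```

```text
t 29.75 p [447.9 275.  178.8] th 14.5 tilt [0.4 0.2] grip 41.5 F [ 0.3  0.5 -0. ] q7 -0.73
430,0,200,0 shift [-86.2 261.7 -22.3] turn 14.5 alt -165.5
447 [-95.563065 -53.666695] [-1.1512511 69.99372  ] [array([-48.3,   8.2]), array([ 94.4, 123.7]), np.float64(0.0)]
223 [-73.60906  -53.666695] [-26.442335  69.975044] [array([-44.9,  10. ]), array([ 43.1, 125.9]), np.float64(6.7)]
```

View pics/s17.png

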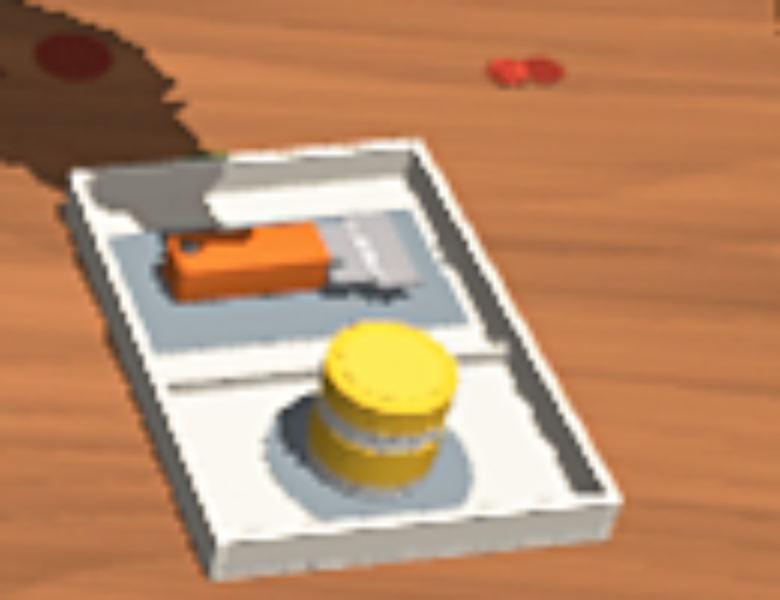

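The knife lies inside the grey rectangle. I'll back the arm off for a check from above.

>>> step_arm(
  increments=[
    [[-20, 60, -30], 0, 42],
    [[-40, 120, -50], 0, 42],
    [[-60, 180, -50], 0, 42],
    [[-80, 240, -50], 0, 42],
    [[-86, 262, -50], 0, 42],
    [[-86, 262, -50], 0, 42],
    [[-86, 262, -50], 0, 42],
    [[-86, 262, -50], 0, 42],
  ],
)

```text
clock: 30.8
tcp_pos: [0.4287, -0.0006, 0.2237]
tool_rot: [-0.0, 0.992, 0.128, -0.0]
force: [0.0, -0.6, 0.6]
grip_width: 0.491
```

```bash
python3 go.py; cat > chk.py <<'E'
from rig import r
from h import *
for n in ['top','scene']:
    c=r.camera(n); np.savez(n+'18.npz',**c); cv2.imwrite(f'pics/{n}18.png',cv2.resize(c['img'][130:300,80:480,::-1],None,fx=2,fy=2) if n=='top' else c['img'][:,:,::-1])
    P=pts(c,np.ones(c['z_map'].shape,bool)); zz=np.zeros(c['z_map'].shape); v,u=np.nonzero(c['z_map']>0); zz[v,u]=P[:,2]; XY=np.zeros(zz.shape+(2,)); XY[v,u]=P[:,:2]
    T={'top':{'B':(524.5,-307.7,-10.1),'W':(490.9,291.3,14.5)},'scene':{'B':(524.2,-311,-9.9),'W':(491.9,286.6,14.5)}}[n]
    for k,(cx,cy,a) in T.items():
        a=np.radians(a); t=XY*1000-np.array([cx,cy]); lx=t[...,0]*np.cos(a)+t[...,1]*np.sin(a); ly=-t[...,0]*np.sin(a)+t[...,1]*np.cos(a)
        for nm,q in [('pot',(lx>12)&(lx<103)&(abs(ly)<70)&(zz>.045)&(zz<.08)),('tool',(lx>-85)&(lx<-8)&(abs(ly)<68)&(zz>.0105)&(zz<.05))]:
            b=blobs(q.astype(np.uint8),50)
            for s,ce,mm in b:
                w=np.c_[lx[mm],ly[mm]].astype(np.float32); print(n,k,nm,len(w),'min',w.min(0).round(1),'max',w.max(0).round(1),[np.round(x,1) for x in cv2.minAreaRect(w)],'z',np.percentile(zz[mm],[10,50,95]).round(3))
    inb=(XY[...,0]>.38)&(XY[...,0]<.7)&(abs(XY[...,1])<.2)
    for s,ce,mm in blobs((inb&(zz>.006)&(zz<.07)).astype(np.uint8),60):
        print(n,'obj',ce.round(0),[np.round(x,1) for x in cv2.minAreaRect((XY[mm]*1000).astype(np.float32))])
E
python3 chk.py
```

```text
t 30.8 p [428.7  -0.6 223.7] th 14.7 tilt [-0.02  0.03] grip 41.9 F [ 0.  -0.6  0.6] q7 0.0
top B pot 454 min [ 32.1 -24.4] max [81.  26.1] [array([56.2,  0.8]), array([48.9, 48.6]), np.float64(30.2)] z [0.051 0.054 0.057]
top B tool 797 min [-68.8 -40.1] max [-26.3  36.7] [array([-47.6,  -1.7]), array([42.5, 76.8]), np.float64(0.2)] z [0.031 0.036 0.039]
top W pot 464 min [ 32.1 -26.3] max [82.4 24.2] [array([57.1, -1.3]), array([48.6, 48.4]), np.float64(43.7)] z [0.052 0.054 0.057]
top W tool 678 min [-70.2 -51.4] max [-25.2  49.9] [array([-47.9,  -0.7]), array([101.3,  44.9]), np.float64(89.7)] z [0.014 0.022 0.028]
top obj [281. 164.] [array([653.6, -14.7]), array([36.6, 36.7]), np.float64(0.0)]
top obj [215. 212.] [array([546.7, 126.2]), array([42.7, 41. ]), np.float64(46.7)]
top obj [333. 216.] [array([ 545.4, -128. ]), array([51. , 50.5]), np.float64(80.2)]
top obj [180. 269.] [array([426.5, 194.5]), array([44.9,  9.6]), np.float64(1.7)]
scene B pot 290 min [ 31.8 -25.3] max [83.6 25.7] [array([57.9,  0.2]), array([50. , 48.3]), np.float64(50.8)] z [0.05  0.053 0.055]
scene B tool 558 min [-70.5 -39.6] max [-22.8  37.3] [array([-46.7,  -1.1]), array([76.9, 47.7]), np.float64(89.8)] z [0.016 0.034 0.037]
scene W pot 318 min [ 32.4 -25.8] max [83.3 23.6] [array([58.6, -0.8]), array([48. , 49.5]), np.float64(69.4)] z [0.049 0.053 0.056]
scene W tool 423 min [-69.  -50.8] max [-24.1  51.4] [array([-44. ,   0.1]), array([ 44.5, 102. ]), np.float64(3.3)] z [0.014 0.019 0.027]
scene obj [245. 184.] [array([432. , -96.5]), array([49.4, 48.4]), np.float64(2.1)]
scene obj [359. 196.] [array([433.4, 192.8]), array([63.5, 13.3]), np.float64(0.3)]
scene obj [223. 219.] [array([ 546.7, -130.3]), array([50.7, 50.6]), np.float64(79.3)]
scene obj [329. 227.] [array([548.3, 122.8]), array([42. , 45.3]), np.float64(77.0)]
scene obj [263. 253.] [array([655.4, -17.7]), array([38.3, 38.3]), np.float64(61.2)]
```

View pics/top18.png

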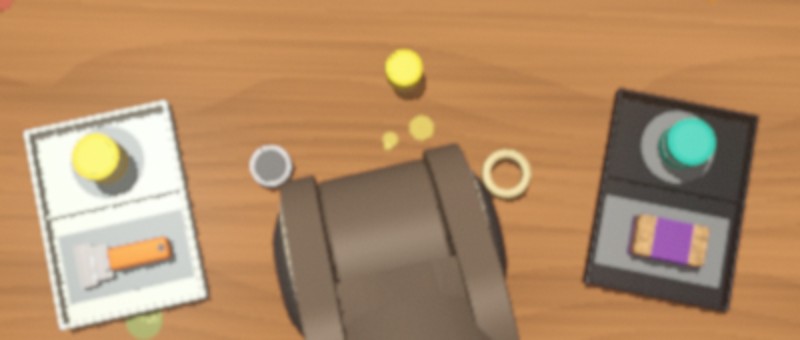

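View pics/scene18.png

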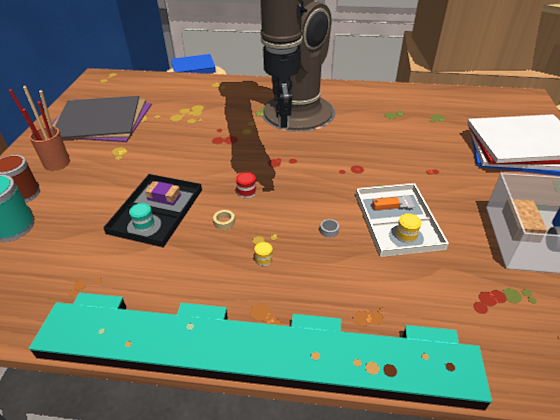

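```bash
python3 -c "
from rig import r
print(r.finish_job())"
```

```text
the job is handed in; nothing more can be done
None
```

Both kits are made up, in the order asked, and I handed the job in at about 31 s of the 96 s allowed. The gripper was open and the arm lifted clear of everything.

My last checks used both cameras:

| Item | Position on its mark | Alignment |
|---|---|---|
| Turquoise pot (black tray) | within about 3 mm of the round mark's centre; mark margin is 15 mm | upright |
| Yellow pot, the larger of the two (white tray) | within about 3 mm of the round mark's centre; mark margin is 15 mm | upright |
| Sanding block (black tray) | within about 2 mm of the rectangle's middle, wholly inside | within 0.5° of the tray |
| Knife (white tray) | within about 3 mm of the rectangle's middle, wholly inside | 0.3° off from above, 3.3° off from the scene camera |

- **Camera disagreement:** the two readings of the knife's angle don't match. The jaws let it go at 14.5°, the angle I measured for the tray, so I took it as straight. The cameras also differ from each other by 3–5 mm in y.
- **Things left alone:** the tape roll, steel tin and small yellow pot measured within 1–2 mm of where they started. The red pot was hidden from above at the end, and the scene camera showed it within about 1 mm.

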